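Log a sample transfer by pointing

ROBOT

A 6-joint arm with a two-finger parallel gripper is mounted at the origin on a cart in front of the work surface, level with it; the furniture and walls round the work are solid. World frame = base frame: x ahead of the robot, y to its left, z up, the work surface at z = 0. Lengths are in m, angles in rad, forces in N, time in s.
With the tool pointing down it reaches from about 0.25 to 0.775 m from the base axis. Payload 4 kg.
Tool frame: the origin (TCP) lies between the finger pads, 19 mm behind the fingertips; this is the grasp point; z points along the fingers, y is the line along which they close (so a half turn about z gives the same grasp; the last joint's range is limited). The gripper opens to 94 mm and grips with 3 to 60 N. Pads are 16 mm wide; open, the fingers measure 119 mm over their backs; the gripper's body (75 mm by 177 mm) begins 78 mm behind the grasp point.
Start: joints at [1.153, 0.087, 1.371, -0, 1.684, -0.103], TCP at [0.17, 0.523, 0.224] pointing down, gripper open.
Joint ranges: [-3.1, 3.1], [-0.76, 2.03], [0.27, 2.55], [-1.08, 4.22], [0.17, 2.65], [-2.57, 2.57]. Speed limits (rad/s): [2.79, 2.79, 3.14, 3.14, 3.14, 3.14].

INTERFACE

Orientations are given as [roll, pitch, yaw] about the fixed x, y, z axes, in that order (R = Rz(yaw) Ry(pitch) Rx(roll)).
In Python, from bench import robot gives the robot as it stands.
- The arm moves only by the shell command python3 nudge.py 'ROWS'. ROWS is rows parted by semicolons, their numbers by spaces, 1 to 20 of them, each of 5 numbers: the finger opening in m, then dx, dy, dz in m, then a turn about the tool's z in rad; each row shifts and turns the commanded pose from where the row before left it, along the tool's axes as they then stand; what a row does not reach is not made up. A row lasts 1/12 s, in which the tool goes at most 0.0417 m and 0.125 rad, less where a joint would pass 70% of its speed; a pose out of reach is approached as far as the arm can. The fingers move at their own pace and stop on an object; the grip force is fixed at half the most. Time passes only in rows, so rows that do not move let the fingers close. It prints the time, the measured TCP pose, the force, the opening and the grip force at its end.
- robot.get_obs(): the state, without advancing time (a new reading comes with each control period).
- robot.snapshot(name): name is "side" or "top" or "wrist"; returns a dict with "color" (400x640x3 uint8, blue, green, red), "fx", "fy", "cx", "cy" (pixels), "k1" (the pictures are not rectified: a ray, as slopes to the right and down, at radius r is drawn at 1 + k1 r^2 times it, then the intrinsics apply), "extrinsics" (4x4, takes a point from world to camera coordinates). Camera axes: x right, y down, z forward; pixel columns grow to the right and rows downward; lengths in m; the calibration is good to about 2 mm. A picture is of the moment at which its call begins. There is no depth.
- robot.close_job(): hands the job in; it is judged then, once.
The state is a dict: "time": time; "joint_positions": joint angles; "qvel": joint speeds; "joint_torque": joint torques, N m; "tool_pos": TCP position; "ee_rot": TCP orientation; "wrist_force": force on the tool from outside, world axes, zero at the start; "wrist_torque": the same for the moment, N m; "width": finger opening in m; "finger_force": force on a finger pad.
Only numpy, scipy, OpenCV 4.12 (cv2) and the standard library are available. Lean on these libraries where they do the work, as an engineer would, in place of code of your own. Each camera call takes 0.05 s, during which the arm holds its last target. There are 200 camera calls.

TASK

A camera above the bench logs sample transfers from what is pointed at. With the fingertips pointing straight down, point at the black-capped vial from two to three centimetres above its cap and stay there for a good two seconds, then in the same way point at the middle of the covered clear dish for a good two seconds, and then press the green button fully down and let it go to store the entry. Touch nothing but the button, move nothing, and never point at the white-capped vials or pass low over them.

Things in the scene. Friction and masses are not known exactly. Their poses are not given: they have to be found in the camera images.
- vial_1: Sample vial with a WHITE screw cap and a pale yellow residue; 18 mm diameter, 50 mm tall, upright in one of the three holes of the rack. Origin at the centre of its underside, z up; top of the cap 50 mm above the origin, about 60 mm above the work surface. A bystander.
- vial_2: The vial to point at first: the only one with a BLACK screw cap (pink residue); 18 mm diameter, 50 mm tall, upright in one of the three holes of the rack. Origin at the centre of its underside, z up.
- vial_2_cap (a point): Centre of the top face of the black cap of that vial, about 60 mm above the work surface.
- vial_3: Sample vial with a WHITE screw cap and a blue filling; otherwise the same as vial_1 and standing in the same rack. A bystander.
- rack: Pale grey aluminium vial rack, fixed to the surface: a flat block 50 x 160 x 22 mm (x, y, z in its own frame), three holes in a row along its y, 50 mm apart, each 12 mm deep. Origin at the centre of its underside.
- dish: Covered clear round dish with two small amber blocks inside, 61 mm diameter, 14 mm tall, loose, the second thing to point at. Origin at the centre of its underside, z up.
- dish_top (a point): Centre of the top of the dish's lid, 14 mm above the work surface.
- tin: White round screw-lid tin, 63 mm diameter, 35 mm tall, loose, origin at the centre of its underside. A bystander.
- loupe: Black standing magnifier, 40 mm diameter, 34 mm tall, loose, origin at the centre of its underside. A bystander.
- log_button_base: Low round grey housing of the button, fixed to the surface, 48 mm diameter, 12 mm tall; origin at the centre of its underside. The top of the released button stands 22 mm above the work surface, 10 mm above the housing.
- log_button_top (a point): Centre of the top face of the green push button (32 mm diameter), in the grey housing; its axis is vertical, it is pressed straight down. It moves with the button.
- log_button (a joint): Travel of the green button, m: 0 released, 0.006 fully down. A spring brings it back; fully down takes about 4 N.

How it is judged:
By the outcome, as a careful person would: the job done as asked, in the order asked, and still so for the second after the job is handed in, with the robot touching nothing.
It also fails if it takes over 58 s, if anything falls off the work surface, if the arm or the gripper's body presses on something with over 40 N, if the wrist force passes 120 N, or if a joint passes its speed limit or range.

## Working session

There is one attempt and no reset: what is moved stays moved. The work goes in short steps, Python scripts to look and compute and a shell command to move; the robot and the scene stay as the last step left them, time stands still between calls to the robot, and variables do not carry over. Pictures are saved under pics/ and viewed, at most 10 in all, crops included, and the job is handed in when it is done.

```bash
ls; mkdir -p pics
cat > h.py <<'E'
import numpy as np, cv2
from bench import robot
def ray(s,u,v):
    K=np.array([[s['fx'],0,s['cx']],[0,s['fy'],s['cy']],[0,0,1]])
    p=cv2.undistortPoints(np.array([[[u,v]]],float),K,np.array([s['k1'],0,0,0,0.]))[0,0]
    E=np.array(s['extrinsics']);R=E[:3,:3];t=E[:3,3]
    # check model direction (distorted = 1+k1 r^2): same as OpenCV
    return -R.T@t, R.T@np.array([p[0],p[1],1])
def plane(s,u,v,z):
    o,d=ray(s,u,v); return o+d*(z-o[2])/d[2]
def cross(a,b):
    A=0;B=0
    for o,d in (a,b):
        d=d/np.linalg.norm(d);P=np.eye(3)-np.outer(d,d);A=A+P;B=B+P@o
    x=np.linalg.solve(A,B); return x,[float(np.linalg.norm(np.cross(d/np.linalg.norm(d),x-o))) for o,d in (a,b)]
E
python3 - <<'E'
from h import *
for n in ('top','side'):
    s=robot.snapshot(n);cv2.imwrite(f'pics/{n}0.png',s['color']);print(n,{k:np.round(s[k],3).tolist() for k in s if k!='color'})
o=robot.get_obs();print({k:np.round(o[k],3).tolist() for k in o})
E
```

```text
bench.py
nudge.py
pics
top {'fx': 365.195, 'fy': 365.195, 'cx': 320.544, 'cy': 198.256, 'k1': -0.074, 'extrinsics': [[-0.025, -0.999, -0.034, 0.002], [-0.988, 0.03, -0.153, 0.562], [0.154, 0.03, -0.988, 0.838], [0.0, 0.0, 0.0, 1.0]]}
side {'fx': 458.448, 'fy': 458.448, 'cx': 323.962, 'cy': 202.012, 'k1': -0.012, 'extrinsics': [[-0.999, -0.044, 0.016, 0.557], [-0.032, 0.388, -0.921, 0.08], [0.035, -0.921, -0.389, 0.86], [0.0, 0.0, 0.0, 1.0]]}
{'time': 0.1, 'joint_positions': [1.153, 0.088, 1.372, -0.0, 1.684, -0.103], 'qvel': [-0.001, -0.002, -0.003, -0.001, 0.001, 0.001], 'joint_torque': [0.002, -34.125, -30.33, 0.072, 0.03, -0.0], 'tool_pos': [0.17, 0.523, 0.223], 'ee_rot': [-3.14, -0.0, 2.827], 'wrist_force': [-0.304, -0.183, 0.144], 'wrist_torque': [-0.01, -0.005, 0.009], 'finger_force': 0.0, 'width': 0.094}
```

View pics/top0.png

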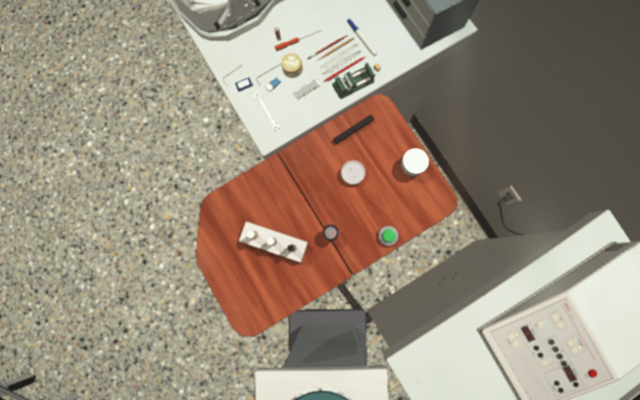

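View pics/side0.png

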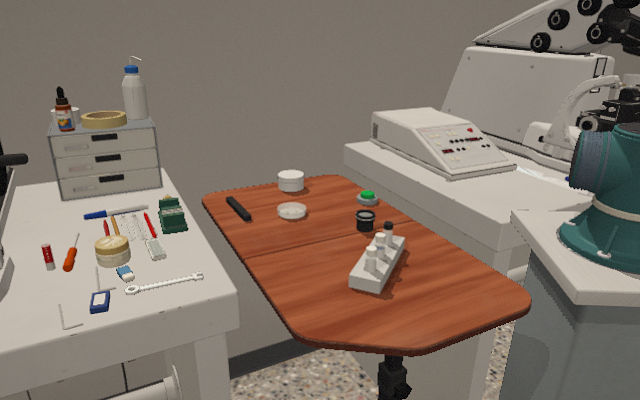

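The top view shows the black cap at about (291,248), the white caps at (252,235) and (270,242), the dish at (352,172), the button at (389,236), the loupe at (331,232) and the tin at (415,161). The side view shows the black cap at about (388,227), the dish at (292,210) and the button at (368,195). The arm is out of both views.

Run:
```python
from h import *
T=cv2.imread('pics/top0.png');S=cv2.imread('pics/side0.png')
f=lambda I,x,y,w,h:cv2.resize(I[y:y+h,x:x+w],(w*5,h*5),interpolation=cv2.INTER_CUBIC)
a=np.hstack([f(T,232,215,80,56),f(T,320,150,80,56)]);b=np.hstack([f(S,340,205,80,56),f(S,260,180,80,56)])
cv2.imwrite('pics/crop0.png',np.vstack([a,b]))
t=robot.snapshot('top');s=robot.snapshot('side')
def blob(I,x,y,w,h,fn):
    m=np.zeros(I.shape[:2],np.uint8);m[y:y+h,x:x+w]=fn(cv2.cvtColor(I,cv2.COLOR_BGR2HSV)[y:y+h,x:x+w].astype(int))*255
    n,l,st,c=cv2.connectedComponentsWithStats(m);k=1+np.argmax(st[1:,4]);return c[k],st[k].tolist()
g=lambda h:(abs(h[...,0]-62)<18)&(h[...,1]>110)
dk=lambda h:(h[...,2]<75)
dish=lambda h:(h[...,1]<110)
for nm,fn,bt,bs,z in (('btn',g,(370,220,40,35),(350,182,40,25),.022),('cap',dk,(283,240,16,14),(380,217,18,18),.06),('dish',dish,(332,152,42,42),(270,198,42,28),.014)):
    ct,st=blob(t['color'],*bt,fn);cs,ss=blob(s['color'],*bs,fn)
    print(nm,ct,st,cs,ss,plane(t,*ct,z).round(4),plane(s,*cs,z).round(4),cross(ray(t,*ct),ray(s,*cs)))
```

```text
btn [388.5        235.36206897] [383, 230, 12, 12, 116] [367.0106383  194.36170213] [361, 191, 13, 8, 94] [ 0.4689 -0.1758  0.022 ] [ 0.4697 -0.1606  0.022 ] (array([ 0.4689453 , -0.17670057,  0.01558419]), [0.00030199460978532524, 0.000301994609785376])
cap [290.36842105 247.78947368] [288, 246, 5, 5, 19] [387.93650794 225.42857143] [384, 222, 9, 8, 63] [0.4446 0.0589 0.06  ] [0.4458 0.0748 0.06  ] (array([0.44440012, 0.05979912, 0.05284093]), [0.0003155470034431945, 0.0003155470034432118])
dish [352.56048387 172.08467742] [340, 160, 26, 25, 496] [291.28941176 210.04705882] [277, 202, 30, 17, 425] [ 0.6305 -0.0952  0.014 ] [ 0.6293 -0.0799  0.014 ] (array([ 0.63155797, -0.09559686,  0.00708819]), [0.0004803383066485275, 0.0004803383066483379])
```

View pics/crop0.png

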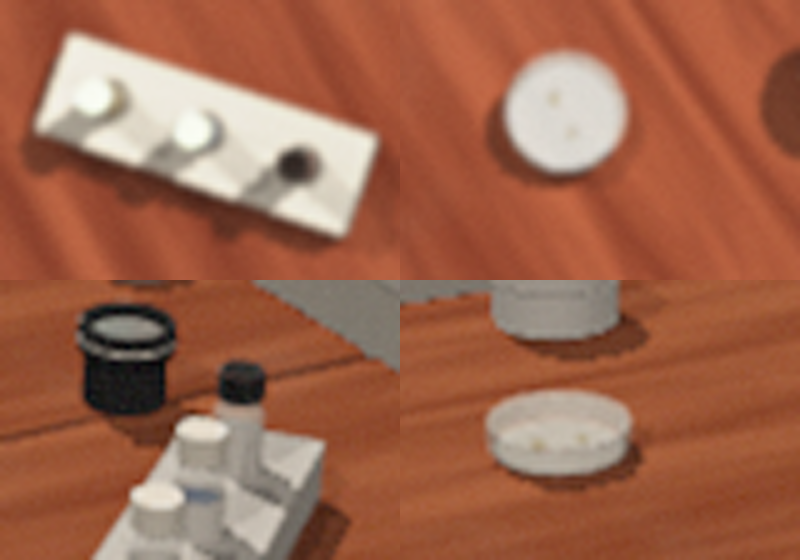

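The crop shows the caps, dish and button clearly, and the rays from the two views agree to within a few mm. I'll move with closed fingers past the robot side of the rack, staying high, then check with the wrist camera.

```bash
python3 nudge.py '0 -.026 -.026 0 0;0 -.026 -.026 0 0;0 -.026 -.026 0 0;0 -.026 -.026 0 0;0 -.026 -.026 0 0;0 -.026 -.026 0 0;0 -.026 -.026 0 0;0 -.026 -.026 0 0;0 -.026 -.026 0 0;0 -.026 -.026 0 0;0 -.026 -.026 0 0;0 -.026 -.026 0 0;0 -.026 -.026 0 0;0 -.026 -.026 0 0;0 -.026 -.026 0 0;0 0 0 0 0;0 0 0 0 0;0 0 0 0 0'
python3 - <<'E'
from h import *
s=robot.snapshot('wrist');cv2.imwrite('pics/w0.png',s['color']);print(np.round(s['extrinsics'],3).tolist(),s['fx'])
E
```

```text
time: 1.7
tool_pos: [0.4201, 0.0317, 0.224]
ee_rot: [3.141, -0.001, 2.826]
wrist_force: [-0.0, -0.3, -0.1]
width: 0.0006
finger_force: 0.0
[[0.31, 0.951, 0.001, -0.159], [0.921, -0.3, 0.248, -0.402], [0.236, -0.076, -0.969, 0.295], [0.0, 0.0, 0.0, 1.0]] 288.59784004749235
```

View pics/w0.png

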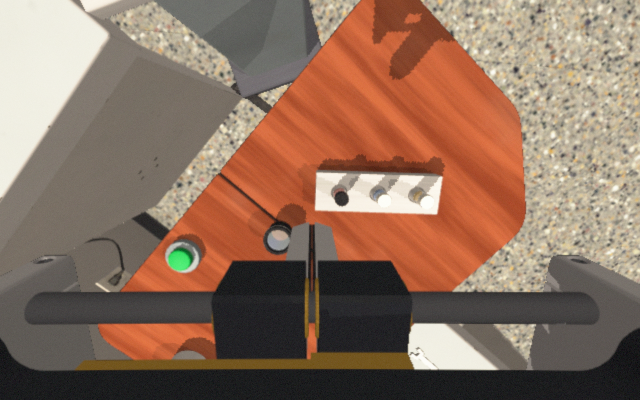

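The wrist view shows the black cap at (342,199), the white caps at (383,200) and (427,202), the button at (180,259) and the fingertips at (312,226). Next I'll triangulate against the other views.

Run:
```python
from h import *
w=robot.snapshot('wrist');t=robot.snapshot('top');s=robot.snapshot('side')
def sub(x,y,b,fn):
    h=cv2.cvtColor(w['color'],cv2.COLOR_BGR2HSV)[y-b:y+b+1,x-b:x+b+1].astype(int);q=np.argwhere(fn(h));return q[:,1].mean()+x-b,q[:,0].mean()+y-b
c=sub(342,199,9,lambda h:h[...,2]<60);g=sub(180,259,16,lambda h:(abs(h[...,0]-62)<18)&(h[...,1]>110))
for n,p,z,pt,ps in (('cap',c,.06,(291,247.7),(388.2,223)),('btn',g,.022,(388.6,235.4),(367,193.8)),('w1',(383,200),.06,(270.7,241.2),None),('w2',(427,202),.06,(251.5,234.6),None)):
    print(n,np.round(p,1),plane(w,*p,z).round(4),plane(t,*pt,z).round(4),cross(ray(w,*p),ray(t,*pt))[0].round(4),ps and plane(s,*ps,z).round(4), ps and cross(ray(w,*p),ray(s,*ps))[0].round(4))
```

```text
cap [340.4 198.2] [0.4405 0.06   0.06  ] [0.4447 0.0575 0.06  ] [0.4453 0.0599 0.0422] [0.4446 0.0651 0.06  ] [0.4427 0.0597 0.057 ]
btn [179.7 258.6] [ 0.4651 -0.1731  0.022 ] [ 0.4688 -0.176   0.022 ] [ 0.4684 -0.1777  0.0138] [ 0.4695 -0.1639  0.022 ] [ 0.4679 -0.1771  0.0163]
w1 [383 200] [0.4579 0.1066 0.06  ] [0.461 0.105 0.06 ] [0.4614 0.1076 0.049 ] None None
w2 [427 202] [0.476  0.1547 0.06  ] [0.4775 0.1504 0.06  ] [0.4771 0.153  0.0582] None None
```

```bash
python3 nudge.py '0 -.0066 .017 0 0;0 -.0066 .017 0 0;0 0 0 .025 0;0 0 0 .025 0;0 0 0 .025 0;0 0 0 .02 0;0 0 0 .015 0;0 0 0 .011 0;0 0 0 0 0;0 0 0 0 0;0 0 0 0 0'
python3 - <<'E'
from h import *
f=lambda I,x,y,w,h:cv2.resize(I[y:y+h,x:x+w],(w*4,h*4),interpolation=cv2.INTER_CUBIC)
S=robot.snapshot('side')['color'];W=robot.snapshot('wrist')['color']
cv2.imwrite('pics/c1.png',np.vstack([f(S,310,180,160,75),f(W,240,150,160,75)]))
E
```

```text
time: 2.82
tool_pos: [0.4442, 0.06, 0.1046]
ee_rot: [3.141, 0.002, 2.828]
wrist_force: [0.1, -0.2, -0.2]
width: 0.0002
finger_force: 0.0
```

View pics/c1.png

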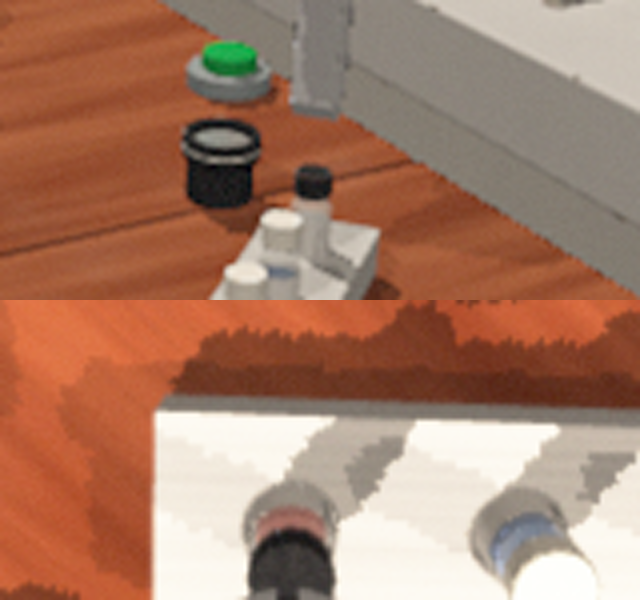

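Tip and cap line up sideways (columns 317 and 314 in the crop). The gap looks like the upper end of the range, so I'll measure it.

Run:
```python
from h import *
s=robot.snapshot('side');K=np.array([[s['fx'],0,s['cx']],[0,s['fy'],s['cy']],[0,0,1]]);E=np.array(s['extrinsics'])
def pr(p):
    return cv2.projectPoints(np.array([p],float),cv2.Rodrigues(E[:3,:3])[0],E[:3,3],K,np.array([s['k1'],0,0,0]))[0].ravel()
o=robot.get_obs();p=np.array(o['tool_pos']);print(p)
R=np.array([[np.cos(2.828),np.sin(2.828)],[np.sin(2.828),-np.cos(2.828)]]) # cols tool x,y
print('tip c',pr(p-[0,0,.019]),'cap',pr([.443,.06,.06]))
print('rows crop tip',(pr(p-[0,0,.019])-[310,180])*4)
for a in (-.008,.008):
  for b in (-.012,.012):
    q=p-[0,0,.019];q[:2]+=R@[a,b];print(((pr(q)-[310,180])*4).round())
I=s['color'];print(cv2.cvtColor(I,cv2.COLOR_BGR2GRAY)[200:234,388])
```

```text
[0.4443834  0.05972082 0.10466922]
tip c [389.09437242 208.1687013 ] cap [388.85959177 221.77843898]
rows crop tip [316.37748969 112.6748052 ]
[305. 100.]
[292. 120.]
[341. 105.]
[329. 126.]
[121 121 120 120 129 133 119 100 102 102 101 103  99  98  96  95  98 101
 107 116 106  72  51  52  53  38  25  32  30  37 127 163 164 159]
```

Nominal gap is 25.6 mm, while the image suggests a little more. I'll lower 2.5 mm to stay safely inside 20–30 mm, then hold for over 2 s.

```bash
Z='0 0 0 0 0'; python3 nudge.py '0 .001 0 .0025 0;0 0 0 0 0;0 0 0 0 0;0 0 0 0 0;0 0 0 0 0;0 0 0 0 0;0 0 0 0 0;0 0 0 0 0;0 0 0 0 0;0 0 0 0 0;0 0 0 0 0;0 0 0 0 0;0 0 0 0 0;0 0 0 0 0;0 0 0 0 0;0 0 0 0 0;0 0 0 0 0;0 0 0 0 0;0 0 0 0 0;0 0 0 0 0'
python3 nudge.py '0 0 0 0 0;0 0 0 0 0;0 0 0 0 0;0 0 0 0 0;0 0 0 0 0;0 0 0 0 0;0 0 0 0 0;0 0 0 0 0;0 0 0 0 0;0 0 0 0 0;0 0 0 0 0;0 0 0 0 0;0 0 0 0 0;0 0 0 0 0;0 0 0 0 0;0 0 0 0 0'
```

```text
time: 4.63
tool_pos: [0.4425, 0.06, 0.1008]
ee_rot: [3.141, 0.0, 2.827]
wrist_force: [0.7, 0.0, -0.0]
width: 0.0005
finger_force: 0.0
time: 5.97
tool_pos: [0.4425, 0.06, 0.1008]
ee_rot: [3.142, 0.0, 2.827]
wrist_force: [-0.5, -0.4, -0.3]
width: 0.0006
finger_force: 0.0
```

```bash
python3 nudge.py '0 0 0 -.035 0;0 0 0 -.035 0;0 0 0 -.03 0;0 -.0323 -.01264 0 0;0 -.0323 -.01264 0 0;0 -.0323 -.01264 0 0;0 -.0323 -.01264 0 0;0 -.0323 -.01264 0 0;0 -.0323 -.01264 0 0;0 -.0323 -.01264 0 0;0 0 0 .03 0;0 0 0 .03 0;0 0 0 .03 0;0 0 0 .03 0;0 0 0 .02 0;0 0 0 0 0;0 0 0 0 0;0 0 0 0 0'
python3 - <<'E'
from h import *
f=lambda I,x,y,w,h:cv2.resize(I[y:y+h,x:x+w],(w*4,h*4),interpolation=cv2.INTER_CUBIC)
S=robot.snapshot('side')['color'];W=robot.snapshot('top')['color']
cv2.imwrite('pics/c2.png',np.vstack([f(S,220,160,160,75),f(W,280,120,160,75)]))
E
```

```text
time: 7.47
tool_pos: [0.6312, -0.0944, 0.0625]
ee_rot: [3.141, 0.003, 2.827]
wrist_force: [0.9, -0.2, 1.1]
width: 0.0003
finger_force: 0.0
```

View pics/c2.png

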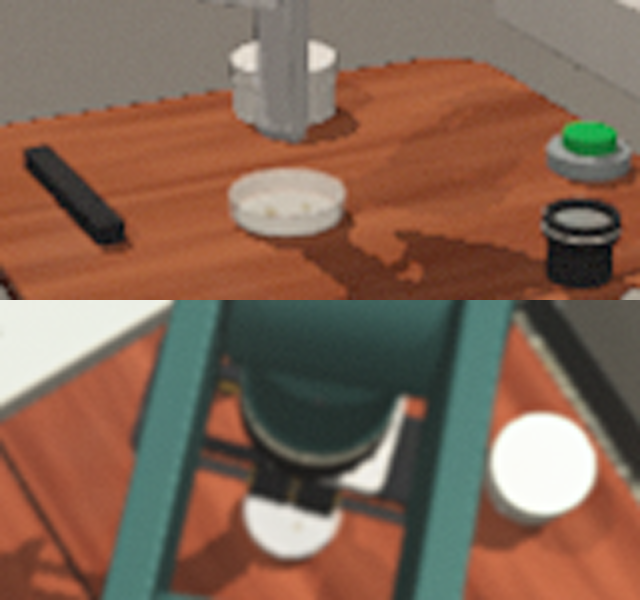

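The side view shows the tip at (283,137) in the crop, centred over the dish lid (centre about (288,187)) to within 2 mm, with a gap of about 28 mm. I'll lower slightly and hold.

```bash
python3 nudge.py '0 .001 0 .003 0;0 0 0 0 0;0 0 0 0 0;0 0 0 0 0;0 0 0 0 0;0 0 0 0 0;0 0 0 0 0;0 0 0 0 0;0 0 0 0 0;0 0 0 0 0;0 0 0 0 0;0 0 0 0 0;0 0 0 0 0;0 0 0 0 0;0 0 0 0 0;0 0 0 0 0;0 0 0 0 0;0 0 0 0 0;0 0 0 0 0;0 0 0 0 0'
python3 nudge.py '0 0 0 0 0;0 0 0 0 0;0 0 0 0 0;0 0 0 0 0;0 0 0 0 0;0 0 0 0 0;0 0 0 0 0;0 0 0 0 0;0 0 0 0 0;0 0 0 0 0;0 0 0 0 0;0 0 0 0 0;0 0 0 0 0;0 0 0 0 0;0 0 0 0 0;0 0 0 0 0'
```

```text
time: 9.23
tool_pos: [0.6292, -0.0938, 0.0578]
ee_rot: [3.142, -0.0, 2.827]
wrist_force: [0.6, -0.7, 0.9]
width: 0.0001
finger_force: 0.0
time: 10.57
tool_pos: [0.6292, -0.0939, 0.0578]
ee_rot: [3.141, 0.0, 2.827]
wrist_force: [0.7, 0.0, 0.4]
width: 0.0006
finger_force: 0.0
```

```bash
python3 nudge.py '0 0 0 -.035 0;0 0 0 -.035 0;0 .0256 -.0254 0 0;0 .0256 -.0254 0 0;0 .0256 -.0254 0 0;0 .0256 -.0254 0 0;0 .0256 -.0254 0 0;0 0 0 0 0;0 0 0 .025 0;0 0 0 .025 0;0 0 0 .015 0;0 0 0 .005 0;0 0 0 0 0;0 0 0 0 0;0 0 0 0 0'
python3 - <<'E'
from h import *
f=lambda I,x,y,w,h:cv2.resize(I[y:y+h,x:x+w],(w*4,h*4),interpolation=cv2.INTER_CUBIC)
S=robot.snapshot('side')['color'];W=robot.snapshot('top')['color']
cv2.imwrite('pics/c3.png',np.vstack([f(S,290,150,160,75),f(W,310,190,160,75)]))
E
```

```text
time: 11.82
tool_pos: [0.4694, -0.1754, 0.0593]
ee_rot: [-3.141, 0.003, 2.827]
wrist_force: [-0.3, -0.3, -0.4]
width: 0.0005
finger_force: 0.0
```

View pics/c3.png

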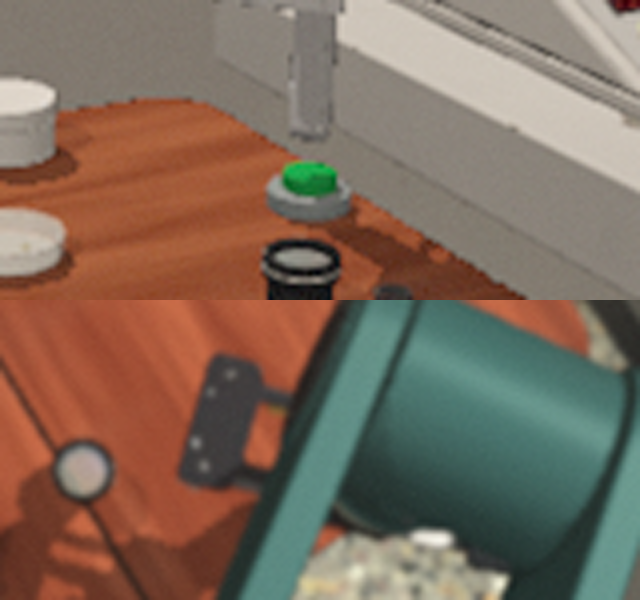

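The tip is centred over the green button (crop columns 310 and 311). Now I'll press slowly.

```bash
python3 nudge.py '0 0 0 .008 0;0 0 0 .006 0;0 0 0 .003 0;0 0 0 .002 0;0 0 0 .002 0;0 0 0 .002 0;0 0 0 0 0;0 0 0 0 0;0 0 0 0 0'
```

```text
time: 12.67
tool_pos: [0.4678, -0.1748, 0.035]
ee_rot: [3.141, -0.001, 2.827]
wrist_force: [-2.2, 1.1, 6.0]
width: 0.0005
finger_force: 2.6
```

```bash
python3 nudge.py '0 0 0 .001 0;0 0 0 .0005 0;0 0 0 0 0;0 0 0 0 0;0 0 0 0 0'; python3 nudge.py '0 0 0 -.004 0;0 0 0 -.01 0;0 0 0 -.03 0;0 0 0 -.035 0;0 0 0 -.035 0;0 0 0 0 0;0 0 0 0 0;0 0 0 0 0;0 0 0 0 0'
python3 - <<'E'
from h import *
f=lambda I,x,y,w,h:cv2.resize(I[y:y+h,x:x+w],(w*4,h*4),interpolation=cv2.INTER_CUBIC)
S=robot.snapshot('side')['color'];A=cv2.imread('pics/side0.png')
cv2.imwrite('pics/c4.png',np.vstack([f(A,260,165,160,75),f(S,260,165,160,75)]))
E
```

```text
time: 13.08
tool_pos: [0.468, -0.1749, 0.0349]
ee_rot: [3.142, -0.0, 2.827]
wrist_force: [-5.4, 2.3, 11.5]
width: 0.0002
finger_force: 5.9
time: 13.83
tool_pos: [0.4672, -0.1746, 0.1453]
ee_rot: [3.141, -0.003, 2.827]
wrist_force: [0.6, 0.2, 0.2]
width: 0.0005
finger_force: 0.0
```

View pics/c4.png

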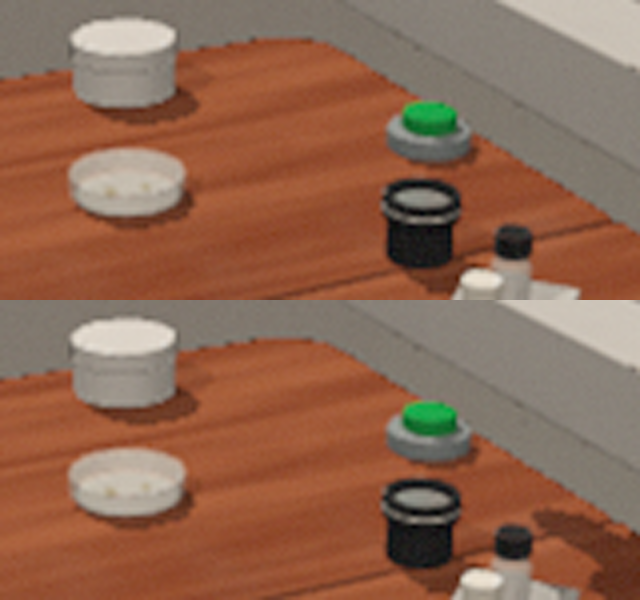

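The button hit its stop: force rose to 11.5 N with no further travel. It has sprung back, and in the before/after views (tin, dish, loupe, black-capped vial) nothing has moved.

```bash
python3 -c "
from bench import robot
print(robot.close_job())"
```

```text
the job is handed in; nothing more can be done
None
```

The job is done and handed in: I pointed at the black-capped vial (nominally 22 mm above its cap) and then the middle of the dish (25 mm above its lid), each for well over two seconds, then pressed the green button to its stop and let it go, touching nothing else.

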